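# Sort two bearing balls with a seesaw gate

## Task

Sort the two steel balls with the little seesaw sorter: the large ball must end in the square tray and the small ball in the round pan. Pressing a lane's round button fully down lets that lane's ball roll onto the seesaw gate, which sends it down its low side; rock the gate over by pressing down the flat tab at its raised end, before the ball that belongs on the other side. Work only the buttons and tabs with the fingertips: do not touch, grasp or lift the balls, and leave the spanner and the small gear wheel beside the sorter where they lie.

Things in the scene. Friction and masses are not known exactly. Their poses are not given: they have to be found in the camera images.
- sorter: Fixed metal sorting fixture, base 205 x 196 mm; origin on the bench under its centre, +x away from the robot at yaw 0, +y its left; left/right below mean its +y/-y. At x -100 to 0 mm two open lanes, centred at y +26 (left) and -26 mm (right), floors 128 to 142 mm high, slope down to +x; each holds a ball behind a steel blade and opens onto the gate (x 3 to 55 mm).
- gate (a joint): Seesaw trough, 200 mm long in the sorter's y, pivoted at its middle about the sorter's x axis, 70 mm high. Rad: +0.25 left end raised, balls run off to the right; -0.25 right end raised, balls run off to the left; 0 level. Top-heavy: rests on either stop, needs about 1.5 N on the raised tab, falls over by itself past level. Starts at, or falling to, -0.25.
- tab_left (a point): Centre of the top of the flat 50 x 52 mm tab on the far (+x) side of the gate at its left end; about 146 mm high when this end is raised, 109 mm when low. Swings with the gate. The gate's far wall stands 15 mm above the tab along its near edge, 26 mm from this point.
- tab_right (a point): The same at the gate's right end.
- key_left (a joint): Travel of the left lane's release button, m: 0 up (lane shut), 0.013 fully down (blade sunk, ball rolls out; over about 0.011 it is open). Spring: about 2 N at the start to 4 N fully down; it comes up when let go. Hold it down about half a second.
- key_right (a joint): The same for the right lane's button.
- button_left (a point): Centre of the top of the left button, a round black 34 mm cap 162 mm above the bench, pressed straight down 13 mm.
- button_right (a point): The same for the right button.
- ball_large_center (a point): Centre of the large steel ball, 30 mm across, 0.11 kg; starts in either lane.
- ball_small_center (a point): Centre of the small steel ball, 20 mm across, 0.045 kg; starts in the other lane.
- tray: Square grey open tray, 130 x 130 x 50 mm, fixed beside one end of the gate (either end); origin under its centre. It catches balls that run off that end.
- bowl: Round open aluminium pan with two small side handles, 132 mm across the rim, 50 mm high, fixed beside the other end of the gate; origin under its centre.
- spanner: Loose bystander: steel spanner 129 mm long, lying in front of the sorter; origin at its middle.
- pinion: Loose bystander: small dark gear wheel 42 mm across, 26 mm high, beside the sorter; origin under its centre.

How it is judged (in metres and radians):
At the end, for the whole second after the job is handed in: The large ball lies inside the square tray (centre within 60 mm of the tray's centre along both sides, below 40 mm) and the small ball inside the round pan (centre within 60 mm of its centre, below 40 mm) (x of ball_large_center in the frame of tray between -0.06 and 0.06 m and y of ball_large_center in the frame of tray between -0.06 and 0.06 m and height (world z) of each of ball_large_center, ball_small_center below 0.04 m and horizontal distance between ball_small_center and bowl below 0.06 m); the robot touches nothing.
It fails at once if a ball is touched by the robot (contact force between any of the fingers, the arm and ball_large above 0.2 N or contact force between any of the fingers, the arm and ball_small above 0.2 N).
It fails at once if a ball is lifted (height (world z) of any of ball_large_center, ball_small_center above 0.19 m).
It fails at once if the spanner or the gear wheel is moved more than 30 mm (distance of any of spanner, pinion from where it was at the start of the episode above 0.03 m).
It also fails if it takes over 42 s, if anything falls off the work surface, if the arm or the gripper's body presses on something with over 40 N, if the wrist force passes 120 N, or if a joint passes its speed limit or range.

## Robot

A 7-joint arm with a two-finger parallel gripper is mounted at the origin on a cart in front of the work surface, level with it; the furniture and walls round the work are solid. World frame = base frame: x ahead of the robot, y to its left, z up, the work surface at z = 0. Lengths are in m, angles in degrees, forces in N, time in s.
With the tool pointing down it reaches from about 0.4 to 0.85 m from the base axis. Payload 4.5 kg.
Tool frame: the origin (TCP) lies on the centre line of the jaws, within the pads' length; the fingertips stand 22 mm ahead of it and the grasp point (between the pads) lies 3 mm ahead of it (bot.finger_overhang is the distance from the TCP to the fingertips, in m); z points along the fingers, y is the line along which they close (so a half turn about z gives the same grasp; the last joint's range is limited). The gripper opens to 88 mm and grips with 3 to 60 N. Pads are 18 mm wide; open, the fingers measure 123 mm over their backs; the gripper's body (75 mm by 187 mm) begins 45 mm behind the grasp point.
Start: joints at [-64.527, 39.483, -11.15, 89.685, 9.013, 51.709, -12.324], TCP at [0.25, 0.573, 0.261] pointing down, gripper open.
Joint ranges: [-172.22, 172.22], [-26.19, 119.32], [-84.43, 86.54], [7.71, 146.69], [-57.33, 237.33], [2.42, 119.75], [-152.13, 152.13]. Speed limits (degrees/s): [147.25, 147.25, 180, 180, 180, 180, 180].

## Interface

Orientations are given as a 3x3 rotation matrix whose columns are the frame's x, y, z axes.
In Python, from bench import bot gives the robot as it stands. The module is installed in compiled form; this text tells all that it offers.
- The arm moves only by the tool move_arm, never from a script. Its argument "rows" is a list of rows, each an object of numbers: "grip": the opening in per cent of the stroke, from 0 (shut) to 100 (fully open); "dx", "dy", "dz": the shift along the world's x, y, z in m; "spin": the turn about the world's z in degrees. In form: [{"grip": .., "dx": .., "dy": .., "dz": .., "spin": ..}, ...]. A call has 1 to 8 rows; each row is the pose to reach, as a shift and turn from the pose commanded when the call began; what a row does not reach only later rows make up. A row lasts 1/12 s, in which the tool goes at most 41.7 mm and 7.16 degrees, less where a joint would pass 70% of its speed; a pose out of reach is approached as far as the arm can. A call with a gripper value outside its range is refused whole. The fingers move at their own pace and stop on an object; "grip_force" is the grip in N (left out, the last holds). Time passes only in rows, so rows that repeat a pose let the fingers close. It gives the time, the measured TCP pose, the force, the opening and the grip force at its end, in the units of the state.
- bot.read_state(): the state, without advancing time (a new reading comes with each control period).
- bot.get_image(name): name is "side" or "top" or "wrist"; returns the picture (420x560x3 uint8, red, green, blue); there is no depth.
- bot.get_calibration(name): a dict with "camera_matrix" (3x3 intrinsics, pixels), "distortion" ([k1, k2, p1, p2, k3] as OpenCV has them; the pictures are not rectified), "cam_to_world" (4x4, takes a point from camera to world coordinates). Camera axes: x right, y up, looking along -z (the intrinsics and any distortion apply to the point x, -y, -z); pixel columns grow to the right and rows downward; lengths in m; the calibration is good to about 2 mm. A picture is of the moment at which its call begins: read the wrist's pose just before it. get_calibration takes no time and is no camera call; for the wrist camera it gives the pose at the moment of the call.
- bot.close_job(): hands the job in; it is judged then, once.
Trained networks look in the newest picture that a camera, given by its name, has taken for a name from the list of things; names that differ only in an ending like _2 or _b are one class to them, and where a whole thing is asked for, a point or a joint stands for the part that bears it (a point fixed in the world has none). Each returns a list of dicts, best first, with "conf" (0 to 1); they miss things now and then, are a little off and sometimes report something else, mostly with a low value. They report only what shows in the picture. A call takes as long as a camera call.
- bot.silhouettes(camera, name): "pixels" (420x560 bool, what is visible of it) and "extent" ([centre column, centre row, width, height] in pixels, round what is visible of it).
The state is a dict: "t": time; "q": joint angles; "qd": joint speeds; "joint_torque": joint torques, N m; "eef_pos": TCP position; "eef_rot": TCP orientation; "force": force on the tool from outside, world axes, zero at the start; "moment": the same for the moment, N m; "gripper_width": opening from 0.0 (shut) to 1.0 (fully open); "gripper_force": force on a finger pad.
Only numpy, scipy, OpenCV 4.12 (cv2) and the standard library are available. Lean on these libraries where they do the work, as an engineer would, in place of code of your own. Each camera call takes 0.05 s, during which the arm holds its last target. There are 200 camera calls.

## Working session

There is one attempt and no reset: what is moved stays moved. The work goes in short steps, Python scripts to look and compute and a tool call to move; the robot and the scene stay as the last step left them, time stands still between calls to the robot, and variables do not carry over. Pictures are saved under pics/ and viewed, at most 10 in all, crops included, and the job is handed in when it is done.

Besides the shell and the picture viewer there is one more tool, called after "Request:" as a command line: name --argument value ..., lists and objects as JSON in quotes. move_arm: Moves the arm, as the interface text tells. Its arguments: {"type":"object","properties":{"rows":{"type":"array"},"grip_force":{"type":"number"}},"required":["rows"]}

```bash
mkdir -p pics
cat > h.py <<'E'
from bench import bot
import numpy as np, cv2
def ray(cam,u,v):
    c=bot.get_calibration(cam);K=np.array(c["camera_matrix"],float);D=np.array(c["distortion"],float);T=np.array(c["cam_to_world"])
    p=cv2.undistortPoints(np.array([[[u,v]]],float),K,D)[0,0]
    d=T[:3,:3]@np.array([p[0],-p[1],-1]);return T[:3,3],d
def atz(cam,u,v,z):
    o,d=ray(cam,u,v);return o+d*(z-o[2])/d[2]
def proj(cam,P):
    c=bot.get_calibration(cam);K=np.array(c["camera_matrix"],float);D=np.array(c["distortion"],float);T=np.array(c["cam_to_world"])
    q=(np.atleast_2d(P)-T[:3,3])@T[:3,:3];q=q*[1,-1,-1]
    return cv2.projectPoints(q,np.zeros(3),np.zeros(3),K,D)[0][:,0]
E
python3 - <<'E'
from h import *
ims=[]
for c in["top","side"]:
    im=bot.get_image(c)[:,:,::-1];cv2.imwrite(f"pics/{c}0.png",im)
    print(c,np.round(bot.get_calibration(c)["cam_to_world"],3).tolist())
for n,z in[("button_left",.162),("button_right",.162),("ball_large_center",.15),("ball_small_center",.15),("tab_left",.109),("tab_right",.146),("tray",.05),("bowl",.05),("spanner",0),("pinion",.026)]:
    for s in bot.silhouettes("top",n)[:2]:
        e=s["extent"];print(n,round(s["conf"],2),np.round(e),np.round(atz("top",e[0],e[1],z),3))
print(bot.read_state()["t"])
E
```

```text
top [[0.005, 0.994, -0.107, 0.406], [-0.999, 0.008, 0.033, 0.072], [0.033, 0.107, 0.994, 0.984], [0.0, 0.0, 0.0, 1.0]]
side [[0.742, 0.447, -0.5, -0.064], [-0.67, 0.506, -0.543, -0.571], [0.01, 0.738, 0.675, 0.913], [0.0, 0.0, 0.0, 1.0]]
button_left 0.61 [234. 205.  26.  18.] [0.508 0.139 0.162]
button_right 0.54 [302. 217.  29.  30.] [0.485 0.002 0.162]
button_right 0.52 [351. 199.  63.  66.] [ 0.523 -0.098  0.162]
ball_large_center 0.46 [197. 178.  79.  58.] [0.566 0.217 0.15 ]
ball_large_center 0.45 [260. 206.  11.  17.] [0.508 0.087 0.15 ]
ball_small_center 0.49 [282. 210.   9.   8.] [0.501 0.042 0.15 ]
ball_small_center 0.33 [350. 200.  63.  64.] [ 0.522 -0.1    0.15 ]
tab_left 0.94 [272. 170.  96.  53.] [0.593 0.062 0.109]
tab_left 0.52 [255. 262.  49.  15.] [0.395 0.098 0.109]
tab_right 0.85 [271. 171.  99.  57.] [0.583 0.065 0.146]
tab_right 0.35 [297. 217.  38.  33.] [0.487 0.01  0.146]
tray 0.98 [352. 199.  63.  70.] [ 0.538 -0.123  0.05 ]
bowl 0.67 [192. 176.  76.  56.] [0.589 0.246 0.05 ]
spanner 0.76 [253. 261.  54.  14.] [0.395 0.105 0.   ]
pinion 0.69 [199. 229.  22.  14.] [0.469 0.231 0.026]
pinion 0.63 [351. 200.  62.  64.] [ 0.54  -0.126  0.026]
0.6
```

View pics/top0.png

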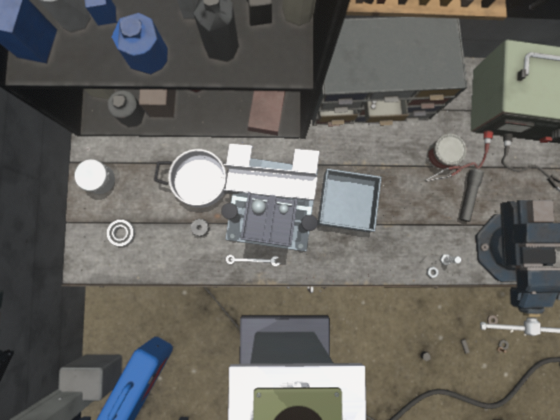

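View pics/side0.png

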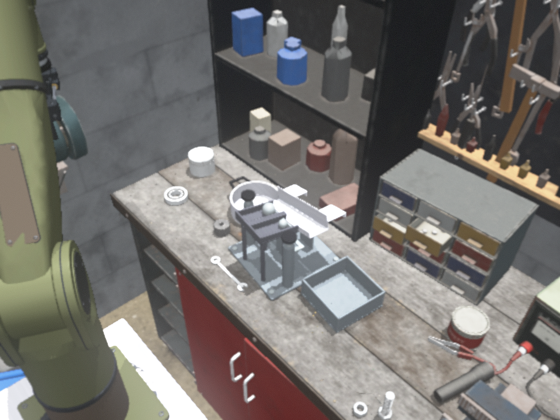

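The top picture shows the pan on the left (197,177) and the tray on the right (350,200). The buttons are at about (230,211) and (310,223), the tabs at (239,153) and (306,158), and the balls at (259,207) and (284,209). I'll zoom in next.

Run:
```python
import cv2,numpy as np
a=cv2.imread("pics/top0.png")[135:275,155:390];b=cv2.imread("pics/side0.png")[165:305,205:395]
cv2.imwrite("pics/z1.png",cv2.resize(a,None,fx=3.4,fy=3.4,interpolation=cv2.INTER_CUBIC))
cv2.imwrite("pics/z2.png",cv2.resize(b,None,fx=4,fy=4,interpolation=cv2.INTER_CUBIC))
```

```text
(no output)
```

View pics/z1.png

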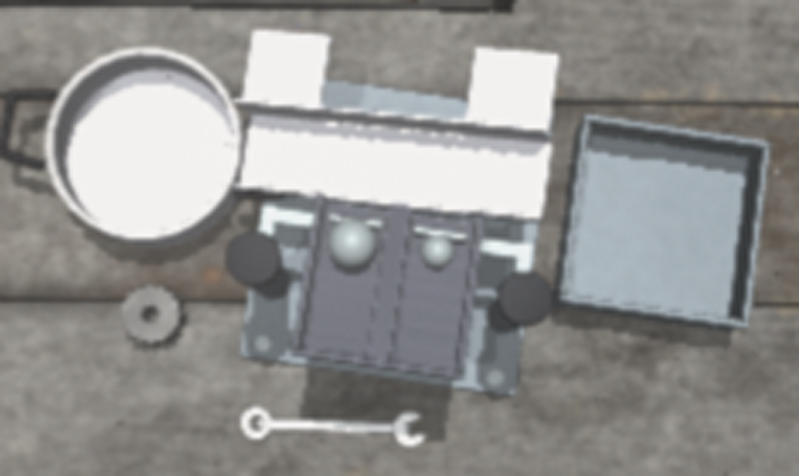

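View pics/z2.png

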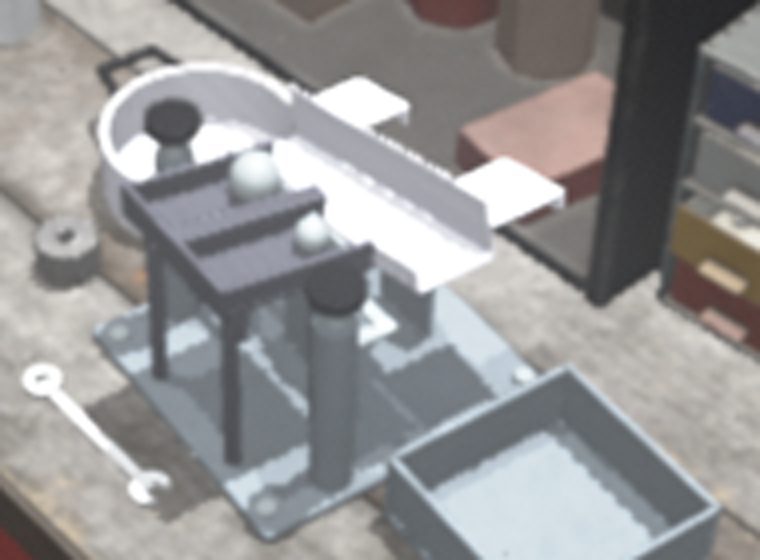

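The large ball is in the left lane and the small one in the right. The gate drops to the left, towards the pan. So the order is right button, then right tab, then left button.

Run:
```python
from h import *
z=lambda x,y:((x+.5)/3.4+155-.5,(y+.5)/3.4+135-.5)
s=lambda x,y:((x+.5)/4+205-.5,(y+.5)/4+165-.5)
for n,p,h in[("bl",z(253,258),.162),("br",z(525,298),.162),("tl",z(286,70),.109),("tr",z(514,88),.146),("BL",z(351,243),.157),("BS",z(438,250),.15)]:
    print(n,np.round(atz("top",*p,h),3))
for n,p,h in[("bl",s(172,118),.162),("br",s(336,285),.162),("tr",s(508,192),.146),("tl",s(362,106),.109)]:
    print("side",n,np.round(atz("side",*p,h),3))
st=bot.read_state();print(st["eef_pos"],np.round(st["eef_rot"],3),st["gripper_width"],bot.finger_overhang)
```

```text
bl [0.497 0.149 0.162]
br [ 0.475 -0.013  0.162]
tl [0.625 0.135 0.109]
tr [ 0.606 -0.008  0.146]
BL [0.507 0.091 0.157]
BS [0.504 0.039 0.15 ]
side bl [0.496 0.148 0.162]
side br [ 0.473 -0.013  0.162]
side tr [ 0.607 -0.01   0.146]
side tl [0.63  0.131 0.109]
[0.24957806 0.57300629 0.26073687] [[-0.917  0.399  0.   ]
 [ 0.399  0.917  0.   ]
 [-0.     0.    -1.   ]] 1.0006713650624612 0.022
```

Request:
move_arm --rows '[{"grip": 0,"dx": 0.115,"dy": -0.29,"dz": 0,"spin": 16},{"grip": 0,"dx": 0.115,"dy": -0.29,"dz": 0,"spin": 16},{"grip": 0,"dx": 0.115,"dy": -0.29,"dz": 0,"spin": 16},{"grip": 0,"dx": 0.115,"dy": -0.29,"dz": 0,"spin": 16},{"grip": 0,"dx": 0.115,"dy": -0.29,"dz": 0,"spin": 16},{"grip": 0,"dx": 0.115,"dy": -0.29,"dz": 0,"spin": 16},{"grip": 0,"dx": 0.115,"dy": -0.29,"dz": 0,"spin": 16},{"grip": 0,"dx": 0.115,"dy": -0.29,"dz": 0,"spin": 16}]'

```text
t: 1.27
eef_pos: [0.3662, 0.2772, 0.2607]
eef_rot: [[-0.991, 0.137, 0.0], [0.137, 0.991, -0.004], [-0.001, -0.004, -1.0]]
force: [-0.3, -0.1, -0.6]
gripper_width: 0.42
gripper_force: 0.0
```

Request:
move_arm --rows '[{"grip": 0,"dx": 0.11,"dy": -0.296,"dz": 0,"spin": 0},{"grip": 0,"dx": 0.11,"dy": -0.296,"dz": 0,"spin": 0},{"grip": 0,"dx": 0.11,"dy": -0.296,"dz": 0,"spin": 0},{"grip": 0,"dx": 0.11,"dy": -0.296,"dz": 0,"spin": 0},{"grip": 0,"dx": 0.11,"dy": -0.296,"dz": 0,"spin": 0},{"grip": 0,"dx": 0.11,"dy": -0.296,"dz": 0,"spin": 0},{"grip": 0,"dx": 0.11,"dy": -0.296,"dz": 0,"spin": 0},{"grip": 0,"dx": 0.11,"dy": -0.296,"dz": 0,"spin": 0}]'

```text
t: 1.93
eef_pos: [0.4757, -0.0183, 0.2608]
eef_rot: [[-0.991, 0.137, 0.001], [0.137, 0.991, -0.002], [-0.001, -0.002, -1.0]]
force: [0.3, 0.1, 0.9]
gripper_width: 0.005
gripper_force: 0.0
```

Request:
move_arm --rows '[{"grip": 0,"dz": -0.03},{"grip": 0,"dz": -0.05},{"grip": 0,"dz": -0.065},{"grip": 0,"dz": -0.065},{"grip": 0,"dz": -0.065}]'

```text
schema error: expected keys grip, dx, dy, dz, spin
```

Now at z 0.261. The tip is at 0.239, so it should reach 0.175 first.

Request:
move_arm --rows '[{"grip": 0,"dx": 0,"dy": 0.001,"dz": -0.03,"spin": 0},{"grip": 0,"dx": 0,"dy": 0.001,"dz": -0.06,"spin": 0},{"grip": 0,"dx": 0,"dy": 0.001,"dz": -0.065,"spin": 0},{"grip": 0,"dx": 0,"dy": 0.001,"dz": -0.065,"spin": 0}]'

```text
t: 2.27
eef_pos: [0.4735, -0.012, 0.1946]
eef_rot: [[-0.991, 0.131, -0.004], [0.131, 0.991, -0.0], [0.004, -0.001, -1.0]]
force: [0.2, 0.8, -0.0]
gripper_width: 0.003
gripper_force: 0.0
```

Run:
```python
from h import *
cv2.imwrite("pics/s1.png",cv2.resize(bot.get_image("side")[165:305,205:395,::-1],None,fx=4,fy=4,interpolation=cv2.INTER_CUBIC))
```

```text
(no output)
```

View pics/s1.png

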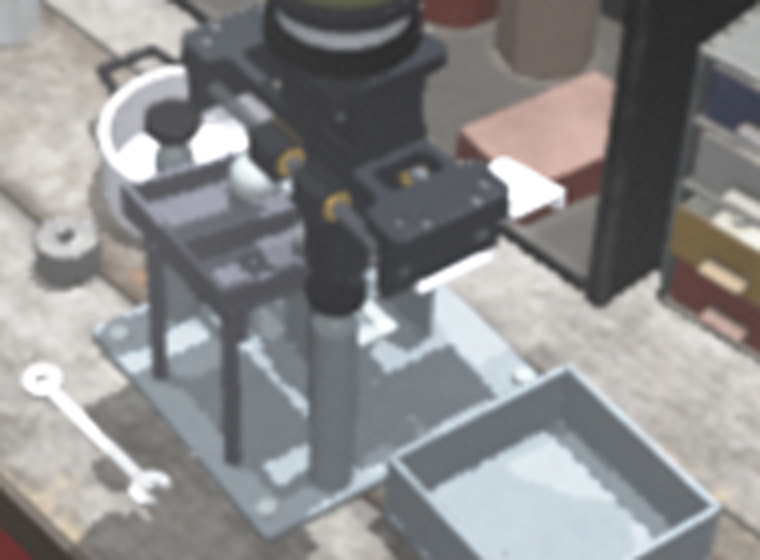

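The fingers are over the right button at (335,285), so I can press.

Request:
move_arm --rows '[{"grip": 0,"dx": 0,"dy": 0,"dz": -0.015,"spin": 0},{"grip": 0,"dx": 0,"dy": 0,"dz": -0.024,"spin": 0},{"grip": 0,"dx": 0,"dy": 0,"dz": -0.028,"spin": 0},{"grip": 0,"dx": 0,"dy": 0,"dz": -0.028,"spin": 0},{"grip": 0,"dx": 0,"dy": 0,"dz": -0.028,"spin": 0},{"grip": 0,"dx": 0,"dy": 0,"dz": -0.028,"spin": 0},{"grip": 0,"dx": 0,"dy": 0,"dz": -0.028,"spin": 0},{"grip": 0,"dx": 0,"dy": 0,"dz": -0.028,"spin": 0}]'

```text
t: 2.98
eef_pos: [0.4764, -0.0113, 0.1711]
eef_rot: [[-0.991, 0.13, 0.006], [0.13, 0.991, -0.0], [-0.006, 0.001, -1.0]]
force: [-3.4, 1.5, 25.3]
gripper_width: 0.005
gripper_force: 12.3
```

Request:
move_arm --rows '[{"grip": 0,"dx": 0,"dy": 0,"dz": 0,"spin": 0},{"grip": 0,"dx": 0,"dy": 0,"dz": -0.001,"spin": 0},{"grip": 0,"dx": 0,"dy": 0,"dz": -0.001,"spin": 0},{"grip": 0,"dx": 0,"dy": 0,"dz": -0.001,"spin": 0}]'

```text
t: 3.32
eef_pos: [0.4764, -0.0114, 0.1709]
eef_rot: [[-0.991, 0.13, 0.007], [0.13, 0.991, -0.001], [-0.007, 0.0, -1.0]]
force: [-5.2, -0.5, 35.3]
gripper_width: 0.003
gripper_force: 17.2
```

Request:
move_arm --rows '[{"grip": 0,"dx": 0,"dy": 0,"dz": 0.04,"spin": 0},{"grip": 0,"dx": 0,"dy": 0,"dz": 0.08,"spin": 0},{"grip": 0,"dx": 0.04,"dy": 0.003,"dz": 0.08,"spin": 0},{"grip": 0,"dx": 0.08,"dy": 0.003,"dz": 0.08,"spin": 0},{"grip": 0,"dx": 0.12,"dy": 0.003,"dz": 0.08,"spin": 0},{"grip": 0,"dx": 0.128,"dy": 0.003,"dz": 0.06,"spin": 0},{"grip": 0,"dx": 0.128,"dy": 0.003,"dz": 0.06,"spin": 0}]'

```text
t: 3.9
eef_pos: [0.6041, -0.0087, 0.2253]
eef_rot: [[-0.991, 0.131, -0.0], [0.131, 0.991, 0.001], [0.0, 0.001, -1.0]]
force: [-0.3, -0.4, -0.1]
gripper_width: 0.005
gripper_force: 0.0
```

Run:
```python
from h import *
a=bot.get_image("side")[165:305,205:395,::-1];b=bot.get_image("top")[135:275,155:345,::-1]
f=lambda i:cv2.resize(i,None,fx=4,fy=4,interpolation=cv2.INTER_CUBIC)
cv2.imwrite("pics/s2.png",cv2.resize(np.hstack([f(a),f(b)]),(800,295),interpolation=cv2.INTER_AREA))
```

```text
(no output)
```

View pics/s2.png

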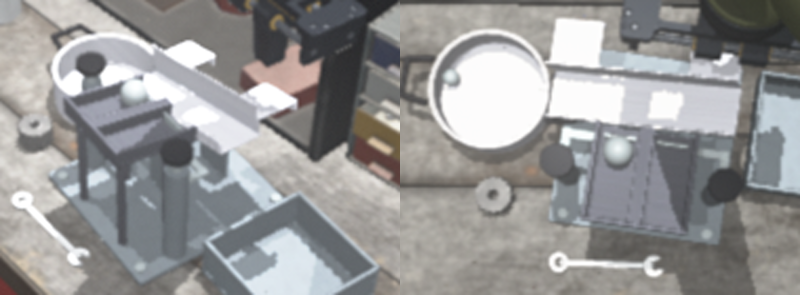

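The small ball lies in the pan (452,77). The large ball is still in the left lane. Next I'll press the right tab.

Request:
move_arm --rows '[{"grip": 0,"dx": 0,"dy": 0,"dz": -0.03,"spin": 0},{"grip": 0,"dx": 0,"dy": 0,"dz": -0.05,"spin": 0},{"grip": 0,"dx": 0,"dy": 0,"dz": -0.06,"spin": 0},{"grip": 0,"dx": 0,"dy": 0,"dz": -0.07,"spin": 0},{"grip": 0,"dx": 0,"dy": 0,"dz": -0.08,"spin": 0},{"grip": 0,"dx": 0,"dy": 0,"dz": -0.086,"spin": 0},{"grip": 0,"dx": 0,"dy": 0,"dz": -0.086,"spin": 0},{"grip": 0,"dx": 0,"dy": 0,"dz": -0.086,"spin": 0}]'

```text
t: 4.67
eef_pos: [0.6026, -0.0081, 0.141]
eef_rot: [[-0.991, 0.13, 0.0], [0.13, 0.991, 0.001], [-0.0, 0.001, -1.0]]
force: [-0.3, -0.1, -0.0]
gripper_width: 0.005
gripper_force: 0.0
```

Request:
move_arm --rows '[{"grip": 0,"dx": 0,"dy": 0,"dz": 0.04,"spin": 0},{"grip": 0,"dx": 0,"dy": 0,"dz": 0.08,"spin": 0},{"grip": 0,"dx": 0,"dy": 0,"dz": 0.11,"spin": 0},{"grip": 0,"dx": -0.03,"dy": 0.03,"dz": 0.11,"spin": 0},{"grip": 0,"dx": -0.05,"dy": 0.06,"dz": 0.11,"spin": 0},{"grip": 0,"dx": -0.07,"dy": 0.09,"dz": 0.11,"spin": 0},{"grip": 0,"dx": -0.09,"dy": 0.12,"dz": 0.11,"spin": 0},{"grip": 0,"dx": -0.106,"dy": 0.157,"dz": 0.11,"spin": 0}]'

```text
t: 5.33
eef_pos: [0.495, 0.1484, 0.2516]
eef_rot: [[-0.991, 0.132, 0.0], [0.132, 0.991, -0.0], [-0.0, -0.0, -1.0]]
force: [0.8, -0.2, -0.8]
gripper_width: 0.005
gripper_force: 0.0
```

Run:
```python
from h import *
a=bot.get_image("side")[165:305,205:395,::-1];b=bot.get_image("top")[135:275,155:345,::-1]
f=lambda i:cv2.resize(i,None,fx=4,fy=4,interpolation=cv2.INTER_CUBIC)
cv2.imwrite("pics/s3.png",cv2.resize(np.hstack([f(a),f(b)]),(800,295),interpolation=cv2.INTER_AREA))
print(bot.read_state()["eef_pos"])
```

```text
[0.49336925 0.1568984  0.25220583]
```

View pics/s3.png

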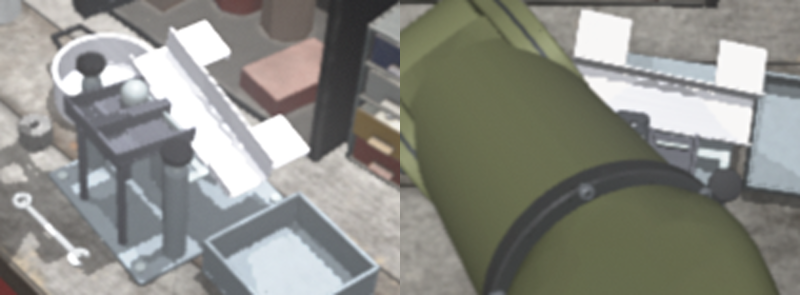

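The gate has rocked over and its right end is now low. The gripper doesn't show where I expect it in the side view, so I'll check the pose and its projection.

Run:
```python
from h import *
a=bot.get_image("side")
st=bot.read_state();p=np.array(st["eef_pos"]);print(p,np.round(st["q"],1),st["t"])
print(proj("side",[p-[0,0,.022],[.497,.149,.162]]))
a=a[:,:,::-1].copy()
for q in proj("side",[p-[0,0,.022],[.497,.149,.162]]): cv2.circle(a,tuple(int(x) for x in q),2,(0,0,255),-1)
cv2.imwrite("pics/s4.png",cv2.resize(a[85:305,155:395],None,fx=2.5,fy=2.5))
```

```text
[0.49510285 0.15288019 0.25189636] [ -9.9  32.9 -19.5 108.4  15.8  41.1  44.6] 5.4833
[[244.97097042 169.2911889 ]
 [247.77606613 193.78854578]]
```

View pics/s4.png

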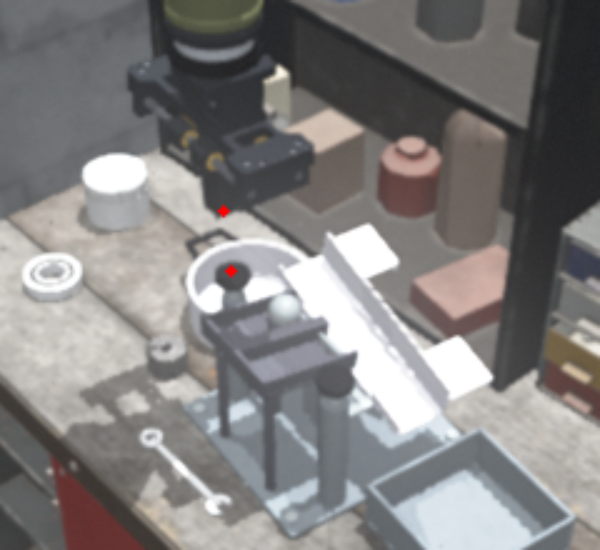

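The projection agrees: the fingertip is over the left button (232,271). I'll lower it, then press.

Request:
move_arm --rows '[{"grip": 0,"dx": 0,"dy": 0,"dz": -0.02,"spin": 0},{"grip": 0,"dx": 0,"dy": 0,"dz": -0.04,"spin": 0},{"grip": 0,"dx": 0,"dy": 0,"dz": -0.055,"spin": 0},{"grip": 0,"dx": 0,"dy": 0,"dz": -0.055,"spin": 0},{"grip": 0,"dx": 0,"dy": 0,"dz": -0.055,"spin": 0}]'

```text
t: 5.9
eef_pos: [0.4969, 0.1473, 0.1957]
eef_rot: [[-0.991, 0.132, -0.001], [0.132, 0.991, -0.0], [0.001, -0.0, -1.0]]
force: [-0.1, -0.9, -0.9]
gripper_width: -0.0
gripper_force: 0.0
```

Request:
move_arm --rows '[{"grip": 0,"dx": 0,"dy": 0,"dz": -0.015,"spin": 0},{"grip": 0,"dx": 0,"dy": 0,"dz": -0.023,"spin": 0},{"grip": 0,"dx": 0,"dy": 0,"dz": -0.027,"spin": 0},{"grip": 0,"dx": 0,"dy": 0,"dz": -0.027,"spin": 0},{"grip": 0,"dx": 0,"dy": 0,"dz": -0.027,"spin": 0},{"grip": 0,"dx": 0,"dy": 0,"dz": -0.027,"spin": 0},{"grip": 0,"dx": 0,"dy": 0,"dz": -0.027,"spin": 0},{"grip": 0,"dx": 0,"dy": 0,"dz": -0.027,"spin": 0}]'

```text
t: 6.57
eef_pos: [0.4983, 0.1483, 0.1713]
eef_rot: [[-0.991, 0.132, 0.005], [0.132, 0.991, 0.001], [-0.004, 0.002, -1.0]]
force: [-1.2, -0.3, 13.7]
gripper_width: 0.001
gripper_force: 7.2
```

Request:
move_arm --rows '[{"grip": 0,"dx": 0,"dy": 0,"dz": 0,"spin": 0},{"grip": 0,"dx": 0,"dy": 0,"dz": 0,"spin": 0},{"grip": 0,"dx": 0,"dy": 0,"dz": 0,"spin": 0},{"grip": 0,"dx": 0,"dy": 0,"dz": 0.04,"spin": 0},{"grip": 0,"dx": 0,"dy": 0,"dz": 0.08,"spin": 0},{"grip": 0,"dx": 0,"dy": 0,"dz": 0.1,"spin": 0},{"grip": 0,"dx": 0,"dy": 0.04,"dz": 0.1,"spin": 0},{"grip": 0,"dx": -0.02,"dy": 0.08,"dz": 0.1,"spin": 0}]'

```text
t: 7.23
eef_pos: [0.4827, 0.224, 0.2713]
eef_rot: [[-0.99, 0.141, 0.008], [0.141, 0.99, 0.002], [-0.007, 0.003, -1.0]]
force: [1.3, 2.3, -0.3]
gripper_width: 0.006
gripper_force: 0.0
```

Request:
move_arm --rows '[{"grip": 0,"dx": -0.03,"dy": 0.04,"dz": 0.02,"spin": 0},{"grip": 0,"dx": -0.06,"dy": 0.07,"dz": 0.02,"spin": 0},{"grip": 0,"dx": -0.08,"dy": 0.1,"dz": 0.02,"spin": 0},{"grip": 0,"dx": -0.1,"dy": 0.13,"dz": 0.02,"spin": 0},{"grip": 0,"dx": -0.1,"dy": 0.13,"dz": 0.02,"spin": 0},{"grip": 0,"dx": -0.1,"dy": 0.13,"dz": 0.02,"spin": 0},{"grip": 0,"dx": -0.1,"dy": 0.13,"dz": 0.02,"spin": 0},{"grip": 0,"dx": -0.1,"dy": 0.13,"dz": 0.02,"spin": 0}]'

```text
t: 7.9
eef_pos: [0.3792, 0.3535, 0.2888]
eef_rot: [[-0.991, 0.134, 0.001], [0.134, 0.991, -0.001], [-0.001, -0.001, -1.0]]
force: [0.5, -0.5, -0.7]
gripper_width: 0.003
gripper_force: 0.0
```

Run:
```python
from h import *
a=bot.get_image("side")[165:345,195:395,::-1];b=bot.get_image("top")[135:315,155:390,::-1]
cv2.imwrite("pics/s5.png",cv2.resize(np.hstack([a,b]),(800,331),interpolation=cv2.INTER_CUBIC))
s=bot.read_state();print(s["t"],s["eef_pos"])
```

```text
8.0 [0.37922953 0.35360102 0.28872946]
```

View pics/s5.png

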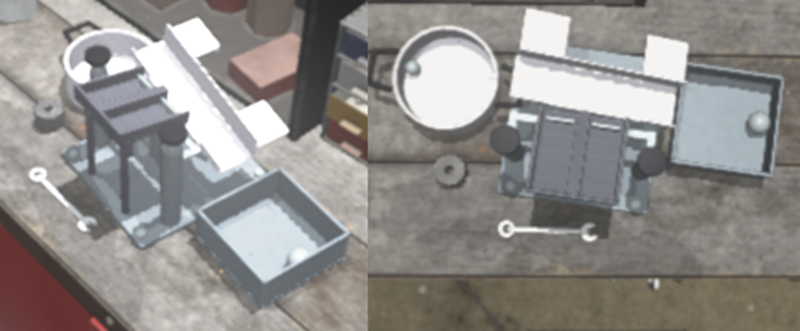

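The large ball is in the tray (760,122) and the small one in the pan (412,67). Both bystanders lie where they were. I'll let things settle briefly and hand in.

Request:
move_arm --rows '[{"grip": 0,"dx": 0,"dy": 0,"dz": 0,"spin": 0},{"grip": 0,"dx": 0,"dy": 0,"dz": 0,"spin": 0},{"grip": 0,"dx": 0,"dy": 0,"dz": 0,"spin": 0},{"grip": 0,"dx": 0,"dy": 0,"dz": 0,"spin": 0},{"grip": 0,"dx": 0,"dy": 0,"dz": 0,"spin": 0},{"grip": 0,"dx": 0,"dy": 0,"dz": 0,"spin": 0},{"grip": 0,"dx": 0,"dy": 0,"dz": 0,"spin": 0},{"grip": 0,"dx": 0,"dy": 0,"dz": 0,"spin": 0}]'

```text
t: 8.67
eef_pos: [0.3779, 0.3553, 0.2887]
eef_rot: [[-0.991, 0.131, -0.0], [0.131, 0.991, 0.0], [0.0, 0.0, -1.0]]
force: [-1.1, -0.7, -0.2]
gripper_width: 0.005
gripper_force: 0.0
```

```bash
python3 -c "
from bench import bot
print(bot.close_job())"
```

```text
the job is handed in; nothing more can be done
None
```

The job is handed in at about 8.7 s: the last picture showed the large ball in the square tray, the small ball in the round pan and the spanner and gear wheel where they lay; the hand-in gave no verdict.

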